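# Take the widest slat out through the window of the draining box

## Task

Three wooden guide slats, alike but for their width, lie in the draining box under its fixed slatted top, each beneath its own window and longer than that window. Take the widest one out by tilting it up lengthwise and drawing it through its window, then hold it level above the box, at least 100 mm clear of the top, and finish while still holding it there in the gripper. Leave the other two slats, the mug and the soap bottle as they are.

Things in the scene. Friction and masses are not known exactly. Their poses are not given: they have to be found in the camera images.
- window_mid (a point): Centre of the middle window of the draining box, level with the upper face of its wooden top; axes as box. Three windows through the top, side by side, each 160 mm in x and 120 mm in y, centred at x = 0 and y = -140, 0, +140 mm. Beyond them in x, cross strips (8 mm gaps) close the top out to both ends, with free space below
- box: Fixed draining box, 390 mm in x, 450 mm in y; origin under its middle on the table, z up. White tray: floor 6 mm above the table, 374 mm long inside. Light wooden top 10 mm thick, underside 58 mm, upper face 68 mm above the table. Two bars across the floor at x = -50 and +50 mm, 12 mm wide, upper faces 18 mm above the table, carry the slats
- wide_mid (a point): Centre of the widest slat, the one to take: wood, 240 mm long (x), 34 mm wide (y), 16 mm thick (z), 60 to 130 g. It lies flat on the bars, within 0.06 rad of the box's x, centre 26 mm above the table, under any one of the windows, within 20 mm of its middle lengthwise and 6 mm sideways, both ends under the cross strips
- wide_end_a (a point): Middle of the widest slat's end face at its +x end (120 mm from its centre)
- wide_end_b (a point): Middle of the widest slat's end face at its -x end (120 mm from its centre)
- middle_mid (a point): The middle slat, 24 mm wide, otherwise as the wide slat; this point is its centre, its x axis runs along it. Stays where it lies
- narrow_mid (a point): The narrowest slat, 14 mm wide, otherwise as the wide slat; this point is its centre, its x axis runs along it. Stays where it lies
- soap: clear soap bottle, 64 mm across, 170 mm high, on the table to the left of the box; origin at the centre of its underside. Stays where it is
- mug: white mug, 80 mm across, 90 mm high, on the table to the right of the box; origin at the centre of its underside. Stays where it is
There are look-alikes about, which are no part of the job. Leave any blue look-alike of the part that bears wide_mid alone.

How it is judged:
By the outcome, as a careful person would: the job done as asked, in the order asked, and still so for the second after the job is handed in, while the arm keeps its last pose, push and grip.
It also fails if it takes over 40 s, if anything falls off the work surface, if the arm or the gripper's body presses on something with over 40 N, if the wrist force passes 120 N, or if a joint passes its speed limit or range.

## Robot

A 6-joint arm with a two-finger parallel gripper is mounted at the origin on the work surface. World frame = base frame: x ahead of the robot, y to its left, z up, the work surface at z = 0. Lengths are in m, angles in rad, forces in N, time in s.
With the tool pointing down it reaches from about 0.35 to 0.85 m from the base axis. Payload 8.1 kg.
Tool frame: the origin (TCP) lies midway between the tips of the shut fingers; the grasp point (between the pads) lies 19 mm behind it; z points along the fingers, y is the direction in which the jaws open and shut (so a half turn about z gives the same grasp; the last joint's range is limited). The gripper opens to 93 mm and grips with 3 to 60 N. Pads are 15 mm wide; open, the fingers measure 128 mm over their backs; the gripper's body (75 mm by 188 mm) begins 65 mm behind the grasp point.
Start: joints at [-1.331, 0.13, 1.488, -0, 1.523, -0.085], TCP at [0.191, -0.569, 0.219] pointing down, gripper open.
Joint ranges: [-2.96, 2.96], [-0.89, 2.26], [0.02, 2.5], [-1.34, 4.48], [0, 2.73], [-2.66, 2.66]. Speed limits (rad/s): [2.39, 2.39, 2.79, 3.14, 3.14, 3.14].

## Interface

Orientations are given as a rotation vector (axis times angle).
In Python, from plant import robot gives the robot as it stands. The module is installed in compiled form; this text tells all that it offers.
- The arm moves only by the shell command python3 -m pendant 'ROWS' [FORCE]. ROWS is JSON, a list of rows, each an object with "translation": the shift along the tool's x, y, z in mm, a list of three; "twist": the turn, a rotation vector about the tool's x, y, z in rad, a list of three; "grip": the opening, from -1 (shut) to 1 (fully open). A call has exactly 10 rows; each row shifts and turns the pose as measured when the row begins, along the tool's axes as they then stand; what a row does not reach is not made up. A row lasts 1/10 s, in which the tool goes at most 50 mm and 8.59 degrees, less where a joint would pass 70% of its speed; a pose out of reach is approached as far as the arm can. A call is refused whole if a number of a shift passes 50 or a number of a turn 0.15, either way. A call with a gripper value outside its range is refused whole. The fingers move at their own pace and stop on an object; FORCE is the grip in N (left out, the last holds). Time passes only in rows, so rows that do not move let the fingers close, or fill a call up. It gives the time, the measured TCP pose, the force and the opening at its end, in the units of the state.
- robot.read_state(): the state, without advancing time (a new reading comes with each control period).
- robot.read_camera(name): name is "side" or "top"; returns (picture, depth): 420x560x3 uint8, red, green, blue; 420x560 float32, m along the optical axis (not along the pixel's ray), 0 where there is no reading.
- robot.camera_info(name): a dict with "vertical_fov" (degrees; the focal length in pixels is half the picture's height over the tangent of half this angle, whatever the lens; pixels are square), "cx", "cy" (the principal point, pixels), "cam_to_world" (4x4, takes a point from camera to world coordinates). Camera axes: x right, y up, looking along -z (the intrinsics and any distortion apply to the point x, -y, -z); pixel columns grow to the right and rows downward; lengths in m; the calibration is good to about 2 mm. A picture is of the moment at which its call begins. camera_info takes no time and is no camera call.
- robot.close_job(): hands the job in, once; it reports no verdict.
The state is a dict: "t": time; "q": joint angles; "dq": joint speeds; "joint_torque": joint torques, N m; "tool_pos": TCP position; "orientation": TCP orientation; "force": force on the tool from outside, world axes, zero at the start; "wrist_torque": the same for the moment, N m; "opening": finger opening in m.
Only numpy, scipy, OpenCV 4.12 (cv2) and the standard library are available. Lean on these libraries where they do the work, as an engineer would, in place of code of your own. Each camera call takes 0.05 s, during which the arm holds its last target. There are 200 camera calls.

## Working session

There is one attempt and no reset: what is moved stays moved. The work goes in short steps, Python scripts to look and compute and a shell command to move; the robot and the scene stay as the last step left them, time stands still between calls to the robot, and variables do not carry over. Pictures are saved under pics/ and viewed, about 8 in all and at most 12, crops included, and the job is handed in when it is done.

```bash
mkdir -p pics; cat > h.py <<'E'
import numpy as np, cv2
from plant import robot
def cam(n):
    i=robot.camera_info(n); return i, 210/np.tan(np.radians(i['vertical_fov'])/2), np.array(i['cam_to_world'])
def und(n,uv):
    i,f,T=cam(n); uv=np.atleast_2d(np.array(uv,float)); d=i.get('distortion')
    return np.c_[(uv[:,0]-i['cx'])/f,(uv[:,1]-i['cy'])/f]
def ray(n,uv,z):
    i,f,T=cam(n); p=und(n,uv); d=np.c_[p[:,0],-p[:,1],-np.ones(len(p))]@T[:3,:3].T; o=T[:3,3]
    return o+d*((z-o[2])/d[:,2])[:,None]
def cloud(n,D):
    i,f,T=cam(n); v,u=np.mgrid[:420,:560]; P=np.stack([(u-i['cx'])/f*D,-(v-i['cy'])/f*D,-D],-1)
    return P@T[:3,:3].T+T[:3,3]
E
python3 - <<'E'
from h import *
for n in ('top','side'):
    print(robot.camera_info(n)); p,d=robot.read_camera(n); cv2.imwrite(f'pics/{n}0.png',p[:,:,::-1]); np.savez(f'{n}0',p=p,d=d)
print(robot.read_state())
E
```

```text
{'vertical_fov': 45.751830116176095, 'cx': 272.2525738163003, 'cy': 220.09516448960596, 'cam_to_world': array([[-0.02863018,  0.98908645, -0.14452786,  0.42772215],
       [-0.99950425, -0.02643232,  0.01710494,  0.01452816],
       [ 0.01309806,  0.14494592,  0.98935288,  1.22860694],
       [ 0.        ,  0.        ,  0.        ,  1.        ]])}
{'vertical_fov': 54.605952750412015, 'cx': 278.25966268780223, 'cy': 216.1940077521394, 'cam_to_world': array([[-0.99733465,  0.03629812, -0.0632933 ,  0.5292736 ],
       [-0.07233699, -0.60529162,  0.79271017,  0.93331794],
       [-0.00953701,  0.79517577,  0.606304  ,  0.82057566],
       [ 0.        ,  0.        ,  0.        ,  1.        ]])}
{'t': 0.1, 'q': array([-1.33139079e+00,  1.31093086e-01,  1.48919533e+00,  8.77936950e-06,
        1.52301055e+00, -8.54340898e-02]), 'dq': array([-0.00106792, -0.00207015, -0.00191451, -0.00042209, -0.00201501,
        0.00039747]), 'joint_torque': array([ 1.88323370e-04, -5.61345398e+01, -4.93093765e+01,  7.70039647e-02,
        2.91127997e-02, -6.38273673e-05]), 'tool_pos': array([ 0.19137278, -0.56810231,  0.21767421]), 'orientation': array([-3.09856632e+00, -5.07740528e-01,  1.92301093e-04]), 'force': array([0.26976194, 0.35128841, 0.20377684]), 'wrist_torque': array([ 0.04984136,  0.03492467, -0.02344606]), 'opening': 0.09291112728471769}
```

View pics/top0.png

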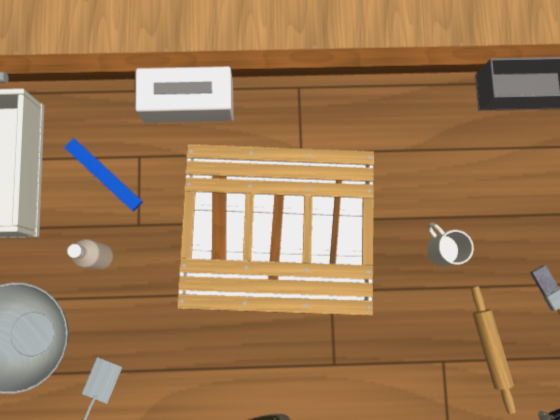

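View pics/side0.png

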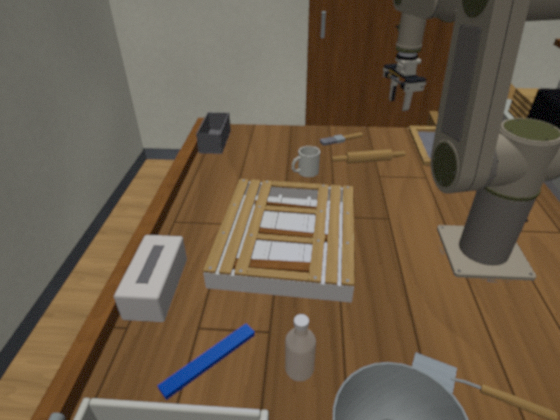

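Top view: candidates for the widest slat are the left slat at (219,225), ~14 px wide; the middle one at (277,230), ~9 px; the right one at (335,222), ~6 px; and the blue bar at (103,175), a look-alike to leave alone. By the description it is the left one. I'll measure it and check it in a crop.

```bash
python3 - <<'E'
from h import *
z=np.load('top0.npz'); p=z['p']; d=z['d']
C=cloud('top',d)
hsv=cv2.cvtColor(p,cv2.COLOR_RGB2HSV)
for uv in [(219,225),(277,230),(335,222),(248,230),(280,188),(100,250),(205,225),(140,300)]:
    print(uv,p[uv[1],uv[0]],hsv[uv[1],uv[0]],C[uv[1],uv[0]].round(3))
# box top by height
m=((C[...,2]>.058)&(C[...,2]<.08)&(d>0)).astype(np.uint8); m[:130]=0;m[330:]=0;m[:,:160]=0;m[:,390:]=0
P=C[m>0]; print('top z',np.median(P[:,2]))
pts=np.argwhere(m)[:,::-1]; W=ray('top',pts,.068)[:,:2]
r=cv2.minAreaRect((W*1000).astype(np.float32)); print('box rect',r)
# slats: dark wood in windows by colour+height
for lo,hi in((195,243),(255,303),(313,361)):
    s=np.zeros((420,560),np.uint8); s[196:262,lo:hi]=1
    k=s*((hsv[...,1]>120)&(hsv[...,2]<170)&(np.abs(C[...,2]-.034)<.012)).astype(np.uint8)
    q=np.argwhere(k)[:,::-1]; W=ray('top',q,.034)[:,:2]*1000
    print(len(q),q.min(0),q.max(0),np.median(C[k>0][:,2]),cv2.minAreaRect(W.astype(np.float32)))
    v=cv2.fitLine(W.astype(np.float32),cv2.DIST_L2,0,.01,.01).ravel();print(v, 'ang',np.arctan(v[1]/v[0]))
c=cv2.resize(p[135:325,170:385],None,fx=3.5,fy=3.1); c=cv2.resize(p[135:325,170:385],None,fx=3,fy=3,interpolation=cv2.INTER_CUBIC)
cv2.imwrite('pics/c1.png',c[:,:,::-1])
E
```

```text
(219, 225) [152  97  48] [ 14 174 152] [0.594 0.123 0.029]
(277, 230) [150  95  45] [ 14 178 150] [ 0.578 -0.017  0.033]
(335, 222) [138  88  42] [ 14 177 138] [ 0.594 -0.158  0.034]
(248, 230) [201 156  93] [ 18 137 201] [0.575 0.052 0.07 ]
(280, 188) [218 169 101] [ 17 137 218] [ 0.674 -0.026  0.065]
(100, 250) [153 138 122] [ 15  52 153] [0.535 0.388 0.095]
(205, 225) [239 238 238] [  0   1 239] [0.599 0.16  0.004]
(140, 300) [150 104  60] [ 15 153 150] [ 0.42   0.321 -0.004]
top z 0.06635190295681959
box rect ((578.7534790039062, -18.00579833984375), (448.8053283691406, 388.94830322265625), 86.32322692871094)
772 [212 196] [225 259] 0.032515750941353616 ((588.3397827148438, 124.080810546875), (29.795791625976562, 153.67787170410156), 88.28604888916016)
[ 9.9970746e-01 -2.4187742e-02  5.8859296e+02  1.2439665e+02] ang -0.0241901
529 [270 196] [282 261] 0.03240426965596055 ((582.498291015625, -15.372505187988281), (19.625473022460938, 159.6630859375), 84.2090835571289)
[ 9.94843245e-01 -1.01424396e-01  5.81778442e+02 -1.54155674e+01] ang -0.1015991
279 [331 198] [339 261] 0.032199608277123204 ((575.9464721679688, -156.93190002441406), (10.61960220336914, 155.3137969970703), 83.09648132324219)
[ 9.9259412e-01 -1.2147806e-01  5.7606580e+02 -1.5685519e+02] ang -0.12177883
```

View pics/c1.png

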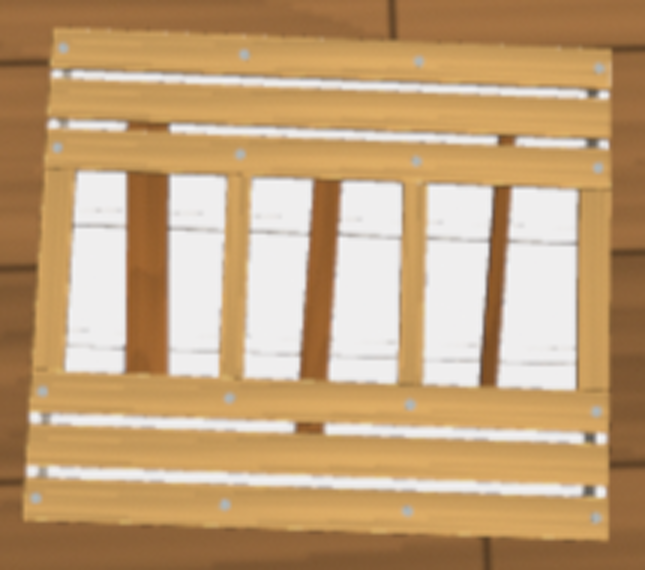

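The crop shows three slats with widths 30, 20 and 11 mm as measured, about 4 mm under each true width of 34, 24 and 14 mm. The left one, at crop (148,270), is the widest and sits in the +y window. It shows through the upper gap at (148,127) but not the lower one, so it lies off-centre toward +x.

```bash
cat >> h.py <<'E'
from scipy.spatial.transform import Rotation as R
B=np.array([.5788,-.018]); byaw=-.0642
bx=np.array([np.cos(byaw),np.sin(byaw)]); by=np.array([-bx[1],bx[0]])
def tobox(p): q=np.asarray(p)[...,:2]-B; return np.stack([q@bx,q@by],-1)
def frombox(x,y): return B+x*bx+y*by
def err(tgt,yaw,tilt=0):  # shift mm, twist in tool axes; tilt raises +x end
    s=robot.read_state(); R0=R.from_rotvec(s['orientation'])
    X=np.array([np.cos(yaw)*np.cos(tilt),np.sin(yaw)*np.cos(tilt),np.sin(tilt)]); Y=np.array([np.sin(yaw),-np.cos(yaw),0])
    R1=R.from_matrix(np.c_[X,Y,np.cross(X,Y)])
    print('shift',(R0.inv().apply(np.array(tgt)-s['tool_pos'])*1000).round(1),'twist',(R0.inv()*R1).as_rotvec().round(3),'tcp',s['tool_pos'].round(4),'t',s['t'],'F',s['force'].round(1),'open',s['opening'].round(4))
E
python3 - <<'E'
from h import *
z=np.load('top0.npz');p=z['p']
print(p[170:200,219].tolist()); print(p[255:300,217].tolist())
print(tobox(ray('top',[(219,176),(219,178.5),(217,272.5),(217,276)],.034)))
print(tobox([.5883,.1241]))
g=frombox(.026,.142); print(g); err([g[0],g[1],.16],-.028)
E
```

```text
[[206, 160, 95], [212, 165, 98], [209, 163, 96], [198, 154, 91], [191, 148, 86], [161, 120, 67], [128, 85, 44], [138, 89, 45], [163, 116, 67], [189, 144, 86], [194, 150, 90], [196, 152, 91], [199, 154, 92], [196, 153, 91], [195, 151, 90], [196, 153, 91], [200, 156, 93], [207, 162, 96], [211, 164, 97], [211, 164, 98], [204, 159, 94], [184, 142, 82], [149, 109, 60], [131, 86, 43], [137, 88, 43], [138, 88, 43], [139, 88, 43], [139, 88, 42], [140, 89, 43], [140, 89, 43]]
[[146, 93, 45], [146, 93, 44], [146, 93, 44], [150, 99, 51], [179, 137, 82], [204, 165, 103], [196, 154, 93], [195, 152, 90], [198, 154, 91], [196, 153, 91], [195, 152, 90], [195, 152, 90], [199, 155, 92], [204, 159, 95], [210, 163, 96], [214, 167, 99], [210, 164, 97], [205, 161, 101], [199, 173, 142], [217, 212, 209], [236, 234, 235], [226, 224, 223], [204, 184, 165], [201, 160, 104], [193, 150, 89], [195, 151, 90], [199, 154, 91], [196, 152, 91], [194, 151, 90], [196, 153, 91], [199, 155, 92], [205, 159, 96], [210, 163, 98], [214, 166, 99], [208, 163, 97], [206, 164, 106], [220, 198, 174], [233, 231, 230], [237, 236, 236], [228, 223, 219], [208, 183, 153], [201, 158, 101], [193, 150, 89], [195, 152, 90], [198, 155, 92]]
[[ 0.12703704  0.14786291]
 [ 0.12076651  0.14754251]
 [-0.10859108  0.14059406]
 [-0.11688337  0.14016553]]
[0.00036387 0.14241674]
[0.61385658 0.12203941]Traceback (most recent call last):
  File "<stdin>", line 6, in <module>
  File "h.py", line 23, in err
    print('shift',(R0.inv().apply(np.array(tgt)-s['tool_pos'])*1000).round(1),'twist',(R0.inv()*R1).as_rotvec().round(3),'tcp',s['tool_pos'].round(4),'t',s['t'],'F',s['force'].round(1),'open',s['opening'].round(4))
                                                                                                                                                                                                ^^^^^^^^^^^^^^^^^^
AttributeError: 'float' object has no attribute 'round'
```

```bash
sed -i "s/s\['opening'\].round(4)/round(float(s['opening']),4)/" h.py; python3 -c "
from h import *
err([.616,.1236,.2],-.027)"
```

```text
shift [ 623.2 -520.    18.7] twist [-0.002  0.     0.352] tcp [ 0.1914 -0.5681  0.2177] t 0.1 F [0.3 0.4 0.2] open 0.0929
```

```bash
python3 -m pendant '[{"translation":[38,-32,1],"twist":[0,0,0],"grip":0.12},{"translation":[38,-32,1],"twist":[0,0,0],"grip":0.12},{"translation":[38,-32,1],"twist":[0,0,0],"grip":0.12},{"translation":[38,-32,1],"twist":[0,0,0],"grip":0.12},{"translation":[38,-32,1],"twist":[0,0,0],"grip":0.12},{"translation":[38,-32,1],"twist":[0,0,0],"grip":0.12},{"translation":[38,-32,1],"twist":[0,0,0],"grip":0.12},{"translation":[38,-32,1],"twist":[0,0,0],"grip":0.12},{"translation":[38,-32,1],"twist":[0,0,0],"grip":0.12},{"translation":[38,-32,1],"twist":[0,0,0],"grip":0.12}]' 20; python3 -c "
from h import *
err([.616,.1236,.16],-.027)"
```

```text
t: 1.1
tool_pos: [0.4474, -0.1408, 0.203]
orientation: [-3.095, -0.489, 0.005]
force: [0.7, -0.7, 0.6]
opening: 0.0519
shift [ 242.  -199.2   44.3] twist [-0.008  0.003  0.341] tcp [ 0.4474 -0.1408  0.203 ] t 1.1 F [ 0.7 -0.7  0.6] open 0.0519
```

```bash
python3 -m pendant '[{"translation":[38,-32,7],"twist":[0,0,0],"grip":0.12},{"translation":[38,-32,7],"twist":[0,0,0],"grip":0.12},{"translation":[38,-32,7],"twist":[0,0,0],"grip":0.12},{"translation":[38,-32,7],"twist":[0,0,0],"grip":0.12},{"translation":[38,-32,7],"twist":[0,0,0],"grip":0.12},{"translation":[38,-32,7],"twist":[0,0,0],"grip":0.12},{"translation":[10,-5,0],"twist":[0,0,0.085],"grip":0.12},{"translation":[0,0,0],"twist":[0,0,0.085],"grip":0.12},{"translation":[0,0,0],"twist":[0,0,0.085],"grip":0.12},{"translation":[0,0,0],"twist":[0,0,0.085],"grip":0.12}]' 20; python3 -c "
from h import *
err([.616,.1236,.10],-.027)"
```

```text
t: 2.1
tool_pos: [0.6092, 0.1294, 0.1562]
orientation: [-3.134, 0.043, 0.018]
force: [-0.6, -0.1, 0.6]
opening: 0.0524
shift [ 7.6  6.  56.1] twist [-0.007  0.011 -0.001] tcp [0.6092 0.1294 0.1562] t 2.1 F [-0.6 -0.1  0.6] open 0.0524
```

```bash
python3 -m pendant '[{"translation":[4,3,15],"twist":[-0.004,0.006,0],"grip":0.12},{"translation":[4,3,15],"twist":[-0.003,0.005,0],"grip":0.12},{"translation":[0,0,14],"twist":[0,0,0],"grip":0.12},{"translation":[0,0,12],"twist":[0,0,0],"grip":0.12},{"translation":[0,0,0],"twist":[0,0,0],"grip":0.12},{"translation":[0,0,0],"twist":[0,0,0],"grip":0.12},{"translation":[0,0,0],"twist":[0,0,0],"grip":0.12},{"translation":[0,0,0],"twist":[0,0,0],"grip":0.12},{"translation":[0,0,0],"twist":[0,0,0],"grip":0.12},{"translation":[0,0,0],"twist":[0,0,0],"grip":0.12}]' 20; python3 -c "
from h import *
err([.616,.1236,.013],-.027)
for n in ('top','side'):
    p,d=robot.read_camera(n); cv2.imwrite(f'pics/{n}1.png',p[:,:,::-1])
a=cv2.imread('pics/top1.png')[130:330,160:390]; b=cv2.imread('pics/side1.png')[150:310,190:375]
cv2.imwrite('pics/c2.png',np.hstack([cv2.resize(a,(400,348)),cv2.resize(b,(400,348))]))"
```

```text
t: 3.1
tool_pos: [0.6162, 0.1234, 0.0961]
orientation: [3.141, -0.046, -0.004]
force: [-0.2, 0.0, 0.0]
opening: 0.0517
shift [-0.  -0.2 83.1] twist [ 0.001  0.002 -0.002] tcp [0.6162 0.1234 0.0961] t 3.1 F [-0.2  0.   0. ] open 0.0517
```

View pics/c2.png

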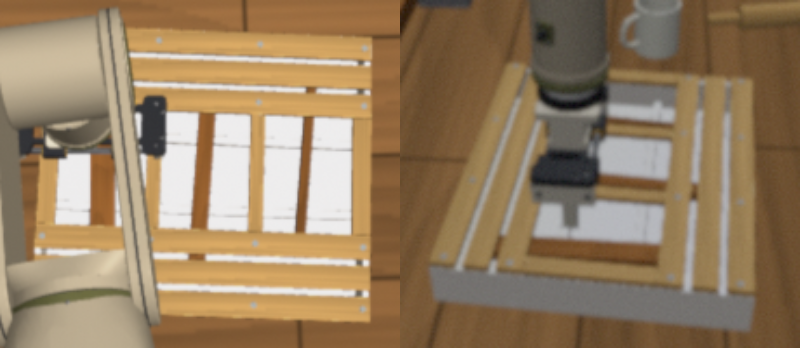

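The view shows the gripper over the +y window, straddling the widest slat, with its fingers at c2 (570,210). I'll go down and close.

```bash
python3 -m pendant '[{"translation":[0,0,16],"twist":[0,0,0],"grip":0.12},{"translation":[0,0,16],"twist":[0,0,0],"grip":0.12},{"translation":[0,0,16],"twist":[0,0,0],"grip":0.12},{"translation":[0,0,14],"twist":[0,0,0],"grip":0.12},{"translation":[0,0,12],"twist":[0,0,0],"grip":0.12},{"translation":[0,0,7],"twist":[0,0,0],"grip":0.12},{"translation":[0,0,0],"twist":[0,0,0],"grip":0.12},{"translation":[0,0,0],"twist":[0,0,0],"grip":-0.6},{"translation":[0,0,0],"twist":[0,0,0],"grip":-0.6},{"translation":[0,0,0],"twist":[0,0,0],"grip":-0.6}]' 30; python3 -c "
from h import *
err([.616,.1236,.024],-.027)"
```

```text
t: 4.2
tool_pos: [0.6158, 0.1236, 0.0064]
orientation: [3.141, -0.046, -0.004]
force: [-0.1, -0.0, 0.9]
opening: 0.0339
shift [  0.1  -0.  -17.6] twist [ 0.     0.003 -0.002] tcp [0.6158 0.1236 0.0064] t 4.2 F [-0.1 -0.   0.9] open 0.0339
```

Grip width is 33.9 mm, so this is the widest slat. Next I lift it 15 mm, slide it 62 mm toward -x, then look.

```bash
python3 -m pendant '[{"translation":[0,0,-8],"twist":[0,0,0],"grip":-0.6},{"translation":[0,0,-7],"twist":[0,0,0],"grip":-0.6},{"translation":[0,0,0],"twist":[0,0,0],"grip":-0.6},{"translation":[-16,0,0],"twist":[0,0,0],"grip":-0.6},{"translation":[-16,0,0],"twist":[0,0,0],"grip":-0.6},{"translation":[-16,0,0],"twist":[0,0,0],"grip":-0.6},{"translation":[-14,0,0],"twist":[0,0,0],"grip":-0.6},{"translation":[0,0,0],"twist":[0,0,0],"grip":-0.6},{"translation":[0,0,0],"twist":[0,0,0],"grip":-0.6},{"translation":[0,0,0],"twist":[0,0,0],"grip":-0.6}]' 40; python3 -c "
from h import *
err([.554,.1253,.0224],-.027)
p,d=robot.read_camera('side');q,_=robot.read_camera('top');cv2.imwrite('pics/c3.png',np.hstack([cv2.resize(q[130:330,160:390],(400,348)),cv2.resize(p[170:310,200:370],(400,348))])[:,:,::-1])"
```

```text
t: 5.2
tool_pos: [0.5532, 0.125, 0.0239]
orientation: [3.141, -0.047, -0.001]
force: [-0.1, 0.1, -1.9]
opening: 0.0337
shift [ 0.8 -0.3  1.5] twist [ 0.     0.    -0.003] tcp [0.5532 0.125  0.0239] t 5.2 F [-0.1  0.1 -1.9] open 0.0337
```

View pics/c3.png

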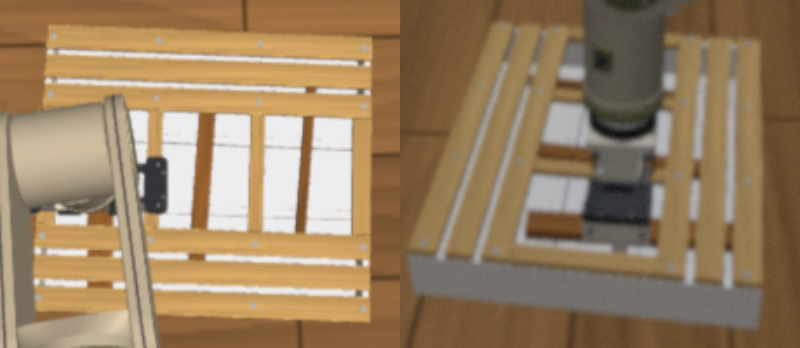

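The +x end of the slat now shows at about crop (528,225), close to the window edge. I'll measure that end.

```bash
python3 - <<'E'
from h import *
p,d=robot.read_camera('side'); C=cloud('side',d); hsv=cv2.cvtColor(p,cv2.COLOR_RGB2HSV)
b=tobox(C); H=C[...,2]
m=(np.abs(H-.051)<.007)&(np.abs(b[...,1]-.143)<.03)&(b[...,0]>0)&(b[...,0]<.1)&(hsv[...,1]>150)
q=np.argwhere(m)[:,::-1]; print(len(q),q.min(0),q.max(0)); x=tobox(ray('side',q,.051)); print(np.percentile(x,[1,50,99],axis=0))
for v in range(254,264): print(v,p[v,246:262].sum(1))
cv2.imwrite('pics/c4.png',cv2.resize(p[240:280,240:300],(720,480),interpolation=cv2.INTER_CUBIC)[:,:,::-1])
E
```

```text
163 [255 256] [275 265]
[[0.01432646 0.13276402]
 [0.04207737 0.14931338]
 [0.0701536  0.16476639]]
254 [355 366 367 364 356 365 421 465 450 419 424 428 440 439 447 451]
255 [356 363 359 356 352 376 442 457 387 313 304 311 331 313 313 335]
256 [359 361 365 350 359 394 461 447 342 254 235 229 241 230 231 235]
257 [356 365 362 359 362 418 468 436 322 243 223 215 221 211 223 221]
258 [369 359 350 354 370 426 471 418 309 233 221 222 224 215 225 214]
259 [370 358 357 347 383 453 471 401 291 241 236 233 233 244 227 224]
260 [355 361 361 350 402 471 469 381 278 234 239 245 238 230 234 235]
261 [363 363 353 357 427 482 459 348 256 231 227 228 227 235 241 234]
262 [359 356 348 378 443 483 440 323 219 195 188 207 206 206 207 216]
263 [364 352 349 395 472 497 439 300 178 163 147 159 165 155 172 158]
```

View pics/c4.png

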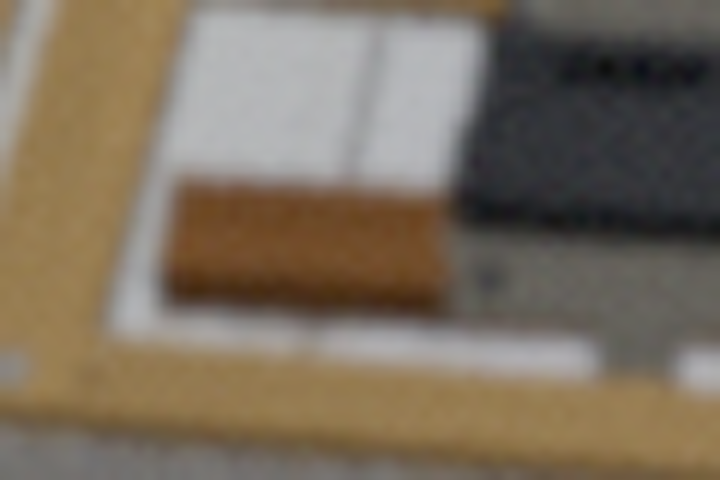

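The end face is at box x ≈ 72 mm, inside the window edge at 80. Now I tilt about the rear end, by about 0.29 rad.

```bash
python3 -m pendant '[{"translation":[0,0,-1],"twist":[0,0.03,0],"grip":-0.6},{"translation":[0,0,-1],"twist":[0,0.03,0],"grip":-0.6},{"translation":[0,0,-1],"twist":[0,0.03,0],"grip":-0.6},{"translation":[0,0,-1],"twist":[0,0.03,0],"grip":-0.6},{"translation":[0,0,-1],"twist":[0,0.03,0],"grip":-0.6},{"translation":[0,0,0],"twist":[0,0,0],"grip":-0.6},{"translation":[0,0,0],"twist":[0,0,0],"grip":-0.6},{"translation":[0,0,0],"twist":[0,0,0],"grip":-0.6},{"translation":[0,0,0],"twist":[0,0,0],"grip":-0.6},{"translation":[0,0,0],"twist":[0,0,0],"grip":-0.6}]' 40; python3 -c "
from h import *
err([.5508,.125,.036],-.027,.29)"
```

```text
t: 6.35
tool_pos: [0.5565, 0.1245, 0.0292]
orientation: [3.129, -0.049, 0.241]
force: [0.1, 0.4, -2.0]
opening: 0.0338
shift [-4.6 -0.4 -7.6] twist [ 0.001  0.136 -0.004] tcp [0.5565 0.1245 0.0292] t 6.35 F [ 0.1  0.4 -2. ] open 0.0338
```

```bash
python3 -m pendant '[{"translation":[-1.5,0,-1.5],"twist":[0,0.027,0],"grip":-0.6},{"translation":[-1.5,0,-1.5],"twist":[0,0.027,0],"grip":-0.6},{"translation":[-1.5,0,-1.5],"twist":[0,0.027,0],"grip":-0.6},{"translation":[-1,0,-1.5],"twist":[0,0.027,0],"grip":-0.6},{"translation":[-1,0,-1.5],"twist":[0,0.027,0],"grip":-0.6},{"translation":[0,0,0],"twist":[0,0,0],"grip":-0.6},{"translation":[0,0,0],"twist":[0,0,0],"grip":-0.6},{"translation":[0,0,0],"twist":[0,0,0],"grip":-0.6},{"translation":[0,0,0],"twist":[0,0,0],"grip":-0.6},{"translation":[0,0,0],"twist":[0,0,0],"grip":-0.6}]' 40; python3 -c "
from h import *
err([.5508,.125,.036],-.027,.29)
p,d=robot.read_camera('side');q,_=robot.read_camera('top');cv2.imwrite('pics/c5.png',np.hstack([cv2.resize(q[130:330,160:390],(400,348)),cv2.resize(p[170:310,200:370],(400,348))])[:,:,::-1])"
```

```text
t: 7.35
tool_pos: [0.549, 0.1245, 0.0358]
orientation: [3.103, -0.049, 0.46]
force: [-0.2, -0.4, -1.0]
opening: 0.0335
shift [ 1.7 -0.5  0.3] twist [ 0.001 -0.005 -0.005] tcp [0.549  0.1245 0.0358] t 7.35 F [-0.2 -0.4 -1. ] open 0.0335
```

View pics/c5.png

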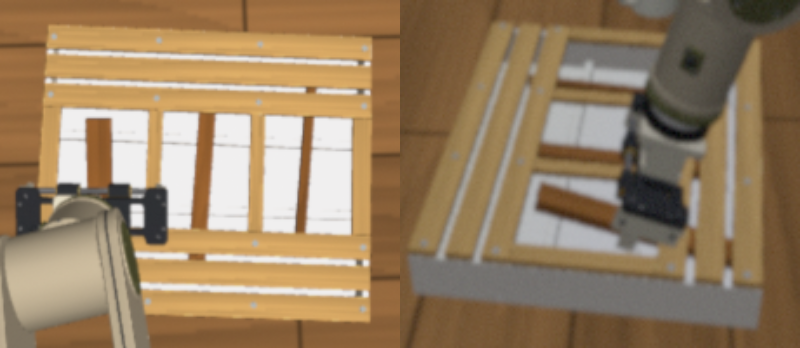

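The +x end stands up through the window at c5 (540,200) and stays clear of the strips. I'll draw it along its own axis.

```bash
python3 -m pendant '[{"translation":[9,0,0],"twist":[0,0,0],"grip":-0.6},{"translation":[9,0,0],"twist":[0,0,0],"grip":-0.6},{"translation":[9,0,0],"twist":[0,0,0],"grip":-0.6},{"translation":[9,0,0],"twist":[0,0,0],"grip":-0.6},{"translation":[9,0,0],"twist":[0,0,0],"grip":-0.6},{"translation":[9,0,0],"twist":[0,0,0],"grip":-0.6},{"translation":[0,0,0],"twist":[0,0,0],"grip":-0.6},{"translation":[0,0,0],"twist":[0,0,0],"grip":-0.6},{"translation":[0,0,0],"twist":[0,0,0],"grip":-0.6},{"translation":[0,0,0],"twist":[0,0,0],"grip":-0.6}]' 40; python3 -c "
from h import *
err([.549,.1245,.0358],-.027,.29)
print(tobox(robot.read_state()['tool_pos']))"
```

```text
t: 8.45
tool_pos: [0.6064, 0.1225, 0.0529]
orientation: [3.102, -0.05, 0.461]
force: [0.3, 0.2, -0.1]
opening: 0.0334
shift [-59.9  -0.1  -0.4] twist [ 0.002 -0.005 -0.005] tcp [0.6064 0.1225 0.0529] t 8.45 F [ 0.3  0.2 -0.1] open 0.0334
[0.01854453 0.14199199]
```

```bash
python3 -m pendant '[{"translation":[5,0,0],"twist":[0,0.018,0],"grip":-0.6},{"translation":[5,0,0],"twist":[0,0.018,0],"grip":-0.6},{"translation":[5,0,0],"twist":[0,0.018,0],"grip":-0.6},{"translation":[5,0,0],"twist":[0,0.018,0],"grip":-0.6},{"translation":[5,0,0],"twist":[0,0.018,0],"grip":-0.6},{"translation":[5,0,-1],"twist":[0,0.018,0],"grip":-0.6},{"translation":[5,0,-1],"twist":[0,0.018,0],"grip":-0.6},{"translation":[5,0,-2],"twist":[0,0.018,0],"grip":-0.6},{"translation":[0,0,0],"twist":[0,0,0],"grip":-0.6},{"translation":[0,0,0],"twist":[0,0,0],"grip":-0.6}]' 40; python3 -c "
from h import *
p=robot.read_state()['tool_pos']; err([*p[:2],p[2]+.12],-.027,.44)
print(tobox(p))
p,d=robot.read_camera('side');q,_=robot.read_camera('top');cv2.imwrite('pics/c6.png',np.hstack([cv2.resize(q[130:330,160:390],(400,348)),cv2.resize(p[170:310,200:370],(400,348))])[:,:,::-1])"
```

```text
t: 9.45
tool_pos: [0.6443, 0.1215, 0.0721]
orientation: [3.055, -0.049, 0.702]
force: [0.4, -0.4, -1.5]
opening: 0.0337
shift [  52.4   -0.  -108. ] twist [ 0.002 -0.012 -0.004] tcp [0.6443 0.1215 0.0721] t 9.45 F [ 0.4 -0.4 -1.5] open 0.0337
[0.05641634 0.14338303]
```

View pics/c6.png

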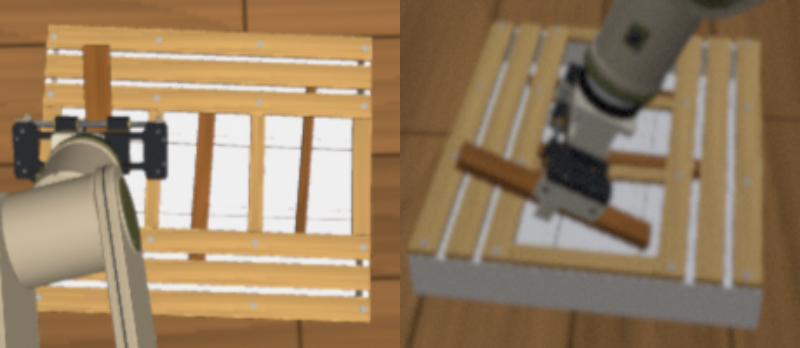

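The rear end shows inside the window at c6 (645,235), so the slat can go straight up now.

```bash
python3 -m pendant '[{"translation":[6,0,-13],"twist":[0,0,0],"grip":-0.6},{"translation":[8,0,-16],"twist":[0,0,0],"grip":-0.6},{"translation":[8,0,-16],"twist":[0,0,0],"grip":-0.6},{"translation":[8,0,-16],"twist":[0,0,0],"grip":-0.6},{"translation":[8,0,-16],"twist":[0,0,0],"grip":-0.6},{"translation":[8,0,-16],"twist":[0,0,0],"grip":-0.6},{"translation":[8,0,-16],"twist":[0,0,0],"grip":-0.6},{"translation":[8,0,-16],"twist":[0,0,0],"grip":-0.6},{"translation":[6,0,-12],"twist":[0,0,0],"grip":-0.6},{"translation":[0,0,0],"twist":[0,0,0],"grip":-0.6}]' 40; python3 -c "
from h import *
err([.60,.115,.24],-.027,0)"
```

```text
t: 10.55
tool_pos: [0.6458, 0.1216, 0.2406]
orientation: [3.055, -0.048, 0.707]
force: [0.5, -0.4, -0.7]
opening: 0.0337
shift [-41.2   8.1 -19.5] twist [-0.    -0.455 -0.004] tcp [0.6458 0.1216 0.2406] t 10.55 F [ 0.5 -0.4 -0.7] open 0.0337
```

```bash
python3 -m pendant '[{"translation":[-5,1,-1],"twist":[0,-0.055,0],"grip":-0.6},{"translation":[-5,1,-1],"twist":[0,-0.055,0],"grip":-0.6},{"translation":[-5,1,-1],"twist":[0,-0.055,0],"grip":-0.6},{"translation":[-5,1,-1],"twist":[0,-0.055,0],"grip":-0.6},{"translation":[-5,1,-1],"twist":[0,-0.055,0],"grip":-0.6},{"translation":[-5,1,0],"twist":[0,-0.055,0],"grip":-0.6},{"translation":[-5,1,0],"twist":[0,-0.055,0],"grip":-0.6},{"translation":[0,0,0],"twist":[0,-0.04,0],"grip":-0.6},{"translation":[0,0,0],"twist":[0,0,0],"grip":-0.6},{"translation":[0,0,0],"twist":[0,0,0],"grip":-0.6}]' 40; python3 -c "
from h import *
err([.60,.115,.24],-.027,0)"
```

```text
t: 11.55
tool_pos: [0.6056, 0.1154, 0.2287]
orientation: [-3.141, 0.048, -0.007]
force: [-0.0, 0.4, -1.0]
opening: 0.0335
shift [ -5.6   0.6 -11.3] twist [-0.001 -0.004 -0.003] tcp [0.6056 0.1154 0.2287] t 11.55 F [-0.   0.4 -1. ] open 0.0335
```

```bash
python3 - <<'E'
from h import *
p,d=robot.read_camera('side');q,e=robot.read_camera('top')
for n,im,dd in(('side',p,d),('top',q,e)):
    C=cloud(n,dd);b=tobox(C);h=cv2.cvtColor(im,cv2.COLOR_RGB2HSV)
    m=(C[...,2]>.215)&(C[...,2]<.29)&(np.abs(b[...,1]-.14)<.04)&(np.abs(b[...,0])<.25)&(h[...,1]>140)&(h[...,0]<25)
    if m.sum()<10: print(n,m.sum());continue
    P=b[m];Z=C[m][:,2]; k=np.polyfit(P[:,0],Z,1); print(n,m.sum(),'x',P[:,0].min(),P[:,0].max(),'z',np.median(Z),Z.min(),'slope',k[0])
    print([(round(a,2),round(np.median(Z[np.abs(P[:,0]-a)<.01]),4)) for a in np.arange(-.16,.17,.02) if (np.abs(P[:,0]-a)<.01).sum()>3])
cv2.imwrite('pics/c7.png',np.hstack([cv2.resize(q[100:330,130:390],(400,354)),cv2.resize(p[100:310,170:407],(400,354))])[:,:,::-1])
E
```

```text
side 878 x -0.10733267269743066 0.12847088678708465 z 0.25551807991857806 0.23941460406296033 slope 0.012670453297481525
[(np.float64(-0.1), np.float64(0.2553)), (np.float64(-0.08), np.float64(0.255)), (np.float64(-0.06), np.float64(0.255)), (np.float64(-0.04), np.float64(0.2553)), (np.float64(-0.02), np.float64(0.2551)), (np.float64(-0.0), np.float64(0.2525)), (np.float64(0.04), np.float64(0.2543)), (np.float64(0.06), np.float64(0.2552)), (np.float64(0.08), np.float64(0.2565)), (np.float64(0.1), np.float64(0.257)), (np.float64(0.12), np.float64(0.257))]
top 879 x -0.11061422092128743 0.010714641786835979 z 0.25422374011123916 0.23993584680151825 slope 0.01360815144122993
[(np.float64(-0.12), np.float64(0.2467)), (np.float64(-0.1), np.float64(0.2539)), (np.float64(-0.08), np.float64(0.2541)), (np.float64(-0.06), np.float64(0.2544)), (np.float64(-0.04), np.float64(0.2542)), (np.float64(-0.02), np.float64(0.2544)), (np.float64(-0.0), np.float64(0.2547)), (np.float64(0.02), np.float64(0.253))]
```

View pics/c7.png

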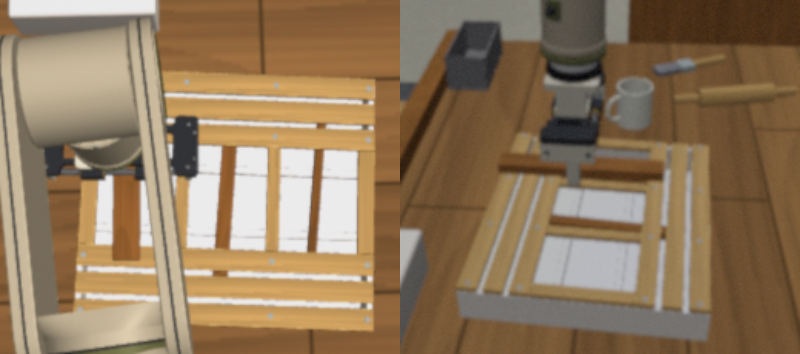

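The slat is held level above the box at c7 (580,165), and the other two are still lying in place. I'll settle the arm, then do a final check.

```bash
python3 -m pendant '[{"translation":[0,0,0],"twist":[0,0,0],"grip":-0.6},{"translation":[0,0,0],"twist":[0,0,0],"grip":-0.6},{"translation":[0,0,0],"twist":[0,0,0],"grip":-0.6},{"translation":[0,0,0],"twist":[0,0,0],"grip":-0.6},{"translation":[0,0,0],"twist":[0,0,0],"grip":-0.6},{"translation":[0,0,0],"twist":[0,0,0],"grip":-0.6},{"translation":[0,0,0],"twist":[0,0,0],"grip":-0.6},{"translation":[0,0,0],"twist":[0,0,0],"grip":-0.6},{"translation":[0,0,0],"twist":[0,0,0],"grip":-0.6},{"translation":[0,0,0],"twist":[0,0,0],"grip":-0.6}]' 40; python3 - <<'E'
from h import *
s=robot.read_state();print(s['opening'],s['tool_pos'],np.abs(s['dq']).max())
p,_=robot.read_camera('top'); p0=np.load('top0.npz')['p']
for n,(a,b,c,e) in dict(mid=(200,258,262,296),narrow=(200,258,318,355),mug=(220,270,420,480),soap=(235,275,60,118)).items():
    print(n,np.abs(p[a:b,c:e].astype(int)-p0[a:b,c:e]).mean())
print(robot.close_job())
E
```

```text
t: 12.65
tool_pos: [0.6049, 0.1158, 0.2299]
orientation: [-3.141, 0.046, -0.012]
force: [-0.5, 0.6, -2.4]
opening: 0.0338
0.03378598924185885 [0.60487281 0.11584054 0.22993899] 0.0015132909556053319
mid 2.972447599729547
narrow 3.027027027027027
mug 2.6533333333333333
soap 2.889367816091954
the job is handed in; nothing more can be done
None
```

The widest slat is out and held level above the box in the gripper, and the job is handed in at about 12.7 s.

- **How it came out:** It was the slat under the +y window (grip width 33.8 mm). I lifted it off the bars, slid it 62 mm toward -x and tilted its +x end up. I then drew it out through its window, raised it and levelled it.
- **Final hold:** Depth readings show it level to about 0.013 rad. Its underside is about 170 mm above the wooden top, and the arm is at rest with the grip steady.
- **Forces:** The force readings at the end of each move never went above about 2.5 N.
- **The rest of the scene:** Comparing the first and last top pictures, the other two slats, the mug and the soap bottle differ only at image-noise level.
- **Disagreement:** The descent to grasp went about 8 mm lower than commanded, leaving the fingertips just above the tray floor, with no contact force in the reading after that move. No final check failed.

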